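# Find the hidden catch on a sanitiser dispenser

## Robot

A 7-joint arm with a two-finger parallel gripper is mounted at the origin on the work surface. World frame = base frame: x ahead of the robot, y to its left, z up, the work surface at z = 0. Lengths are in m, angles in rad, forces in N, time in s.
With the tool pointing down it reaches from about 0.4 to 0.85 m from the base axis. Payload 4.5 kg.
Tool frame: the origin (TCP) lies between the finger pads; the fingertips stand 25 mm ahead of it and the grasp point (between the pads) lies 6 mm ahead of it; x points along the fingers, z is the direction in which the jaws open and shut, and the axes are right-handed (so a half turn about x gives the same grasp; the last joint's range is limited). The gripper opens to 85 mm and grips with 20 to 120 N. Pads are 22 mm wide; open, the fingers measure 114 mm over their backs; the gripper's body (76 mm by 85 mm) begins 54 mm behind the grasp point. The pads swing forward as they close: fully open they stand 13 mm farther back than shut.
Start: joints at [1.171, 0.689, -0.195, 1.565, 0.157, 0.902, -0.215], TCP at [0.263, -0.567, 0.256] pointing down, gripper open.
Joint ranges: [-3.01, 3.01], [-0.46, 2.08], [-1.47, 1.51], [0.13, 2.56], [-1, 4.14], [0.04, 2.09], [-2.66, 2.66]. Speed limits (rad/s): [2.57, 2.57, 3.14, 3.14, 3.14, 3.14, 3.14].

## Interface

Orientations are given as a rotation vector (axis times angle).
In Python, from station import sensors, viewer, close_job gives the robot as it stands.
- The arm moves only by the tool play_rows, never from a script. Its argument "series" is a list of rows, each a list of 3 entries, a list of its own where there are three numbers: the finger opening in mm, from 0 to 85.4, then the shift along the tool's x, y, z in mm, then the turn about the tool's x in rad. A call has 1 to 10 rows; each row shifts and turns the commanded pose from where the row before left it, along the tool's axes as they then stand; what a row does not reach is not made up. A row lasts 1/12 s, in which the tool goes at most 41.7 mm and 7.16 degrees, less where a joint would pass 70% of its speed; a pose out of reach is approached as far as the arm can. A call is refused whole if a number of a shift passes 41.7 or a number of a turn 0.125, either way. A call with a gripper value outside its range is refused whole. The fingers move at their own pace and stop on an object; "newtons" is the grip in N (left out, the last holds). Time passes only in rows, so rows that do not move let the fingers close. It gives the time, the measured TCP pose, the force and the opening at its end, in the units of the state.
- sensors.observe(): the state, without advancing time (a new reading comes with each control period).
- viewer.camera(name): name is "scene" or "top" or "wrist"; returns (picture, depth): 400x640x3 uint8, red, green, blue; 400x640 float32, m along the optical axis (not along the pixel's ray), 0 where there is no reading.
- viewer.camera_params(name): a dict with "fov_y" (degrees; the focal length in pixels is half the picture's height over the tangent of half this angle, whatever the lens; pixels are square), "cx", "cy" (the principal point, pixels), "world_to_cam" (4x4, takes a point from world to camera coordinates). Camera axes: x right, y up, looking along -z (the intrinsics and any distortion apply to the point x, -y, -z); pixel columns grow to the right and rows downward; lengths in m; the calibration is good to about 2 mm. The wrist camera is an equidistant fisheye: a pixel r from the principal point sees the ray r / f radians off the axis. A picture is of the moment at which its call begins: read the wrist's pose just before it. camera_params takes no time and is no camera call; for the wrist camera it gives the pose at the moment of the call.
- close_job(): hands the job in, once; it reports no verdict.
The state is a dict: "time": time; "joint_positions": joint angles; "joint_velocities": joint speeds; "tau": joint torques, N m; "ee_pos": TCP position; "orientation": TCP orientation; "wrist_force": force on the tool from outside, world axes, zero at the start; "ft_torque": the same for the moment, N m; "width": finger opening in m.
Only numpy, scipy, OpenCV 4.12 (cv2) and the standard library are available. Lean on these libraries where they do the work, as an engineer would, in place of code of your own. Each camera call takes 0.05 s, during which the arm holds its last target.

## Task

The hand-sanitiser dispenser on the table needs new batteries. Feel along the white panel in its face with a closed fingertip for the hidden push-in catch, press the catch fully home so that the battery tray slides out at the far side, and take the hand away. Only touch and press: leave the three small bottles and the roll of tape on and around the dispenser where they stand.

Things in the scene. Friction and masses are not known exactly. Their poses are not given: they have to be found in the camera images.
- dispenser: Heavy oblong white and grey dispenser fixed on the table on its back, face up: 170 mm along its x, 440 along its y, 88 high. Origin: centre of its underside, on the table; x points to its far side, y along its length, z up. End caps beyond y = +-90 mm are 88 mm high; the 10 mm near rim and the far block (x = 5 to 85 mm, with a dark sensor window) are level with the panel.
- panel_mid (a point): Centre of the flat, level, rigid white panel in the dispenser's face: the point x = -35, y = 0, z = 85 mm of the dispenser, axes like the dispenser's. The panel shows 80 mm along x and 180 mm along y. The hidden square catch of the same white plastic (48 x 48 mm, sides along x and y, 1.5 mm gap round it) is centred on the line x = -35 mm, anywhere from y = -60 to +60 mm; where is not reported.
- catch (a joint): How far the hidden catch is pushed straight down, m: 0 at rest (its top 2 mm below the panel surface), 0.008 fully home (10 mm below the panel surface). It moves against a steady resistance of about 4 N, then stops hard, and stays where it is left without springing back. Only a fingertip wholly inside its 51 mm square hole can push it; the panel around it does not give.
- tray (a joint): How far the battery tray has slid out, m: 0 shut, 0.028 out. It is a tray behind a white front plate 120 mm wide and 36 mm high in the middle of the dispenser's far (+x) side, with no handle. The catch drives it: it moves 3.5 times as far as the catch.
- bottle0: Small green pump bottle, 36 mm diameter, 65 mm high, loose, standing on the dispenser's +y end cap. Origin: centre of its underside. Leave alone.
- bottle1: Small green pump bottle, 36 mm diameter, 85 mm high, loose, standing on the table close to the dispenser's near side, towards its +y end. Origin: centre of its underside. Leave alone.
- bottle2: Small green pump bottle like bottle1, on the near side towards the -y end. Origin: centre of its underside. Leave alone.
- tape: Roll of brown tape, 70 mm outside diameter, 24 mm high, loose, lying flat on the dispenser's -y end cap. Origin: centre of its underside. Leave alone.

How it is judged:
On the way:
1. a fingertip presses the catch home (value of joint catch above 0.0062 m and contact force between the fingers and catch above 0.3 N), for 0.04 s.
At the end, for the whole second after the job is handed in: the catch is pushed in by more than 6.2 of its 8 mm, the tray stands out by more than 19 mm, and the three small bottles and the roll of tape are within 30 mm of where they began (value of joint catch above 0.0062 m and value of joint tray above 0.019 m and not (distance of bottle0 from where it was at the start of the episode above 0.03 m) and not (distance of bottle1 from where it was at the start of the episode above 0.03 m) and not (distance of bottle2 from where it was at the start of the episode above 0.03 m) and not (distance of tape from where it was at the start of the episode above 0.03 m)); the robot touches nothing.
It fails at once if a small bottle or the roll of tape is shifted or lifted by more than 30 mm (distance of any of bottle0, bottle1, bottle2, tape from where it was at the start of the episode above 0.03 m).
It also fails if it takes over 48 s, if anything falls off the work surface, if the arm or the gripper's body presses on something with over 40 N, if the wrist force passes 120 N, or if a joint passes its speed limit or range.

## Working session

There is one attempt and no reset: what is moved stays moved. The work goes in short steps, Python scripts to look and compute and a tool call to move; the robot and the scene stay as the last step left them, time stands still between calls to the robot, and variables do not carry over. Pictures are saved under pics/ and viewed, and the job is handed in when it is done.

Besides the shell and the picture viewer there is one more tool, called after ">>>" by a JSON object that holds its "op" and its "data", one argument or row to a line. play_rows: Moves the arm, as the interface text tells. Its arguments: {"type":"object","properties":{"series":{"type":"array","items":{"type":"array"}},"newtons":{"type":"number"}},"required":["series"]}

```bash
mkdir -p pics
python3 - <<'E'
from station import sensors, viewer
import cv2,numpy as np
s=sensors.observe(); print({k:np.round(v,3) for k,v in s.items()})
for n in ("scene","top"):
    p,d=viewer.camera(n); cv2.imwrite(f"pics/{n}0.png",p[:,:,::-1]); np.savez(f"{n}0.npz",p=p,d=d,**{k:np.array(v) for k,v in viewer.camera_params(n).items()})
    print(n,viewer.camera_params(n))
E
```

```text
{'time': np.float64(0.0), 'joint_positions': array([ 1.171,  0.69 , -0.194,  1.566,  0.157,  0.902, -0.215]), 'joint_velocities': array([ 0.   , -0.002, -0.001,  0.001,  0.   , -0.001,  0.   ]), 'tau': array([-1.0000e-03, -5.3961e+01, -1.2660e+00, -1.5854e+01,  9.0000e-03,
        1.0000e-02,  0.0000e+00]), 'ee_pos': array([ 0.262, -0.567,  0.255]), 'orientation': array([ 0.885,  1.385, -0.883]), 'wrist_force': array([-0.114,  0.74 ,  0.081]), 'ft_torque': array([-0.013,  0.011, -0.015]), 'width': np.float64(0.085)}
scene {'fov_y': 45.80887031810892, 'cx': 328.21919427524546, 'cy': 205.3894335408547, 'world_to_cam': array([[-0.86809279,  0.49598384,  0.02037007,  0.45268402],
       [-0.3574954 , -0.65312074,  0.66755549,  0.18044451],
       [ 0.34440085,  0.5722179 ,  0.74428135, -1.14298641],
       [ 0.        ,  0.        ,  0.        ,  1.        ]])}
top {'fov_y': 43.19505382493549, 'cx': 317.24322368528783, 'cy': 203.93519606630804, 'world_to_cam': array([[ 0.00100273, -0.99960463,  0.02809928,  0.03523928],
       [ 0.99506764,  0.00378466,  0.09912654, -0.55311845],
       [-0.0991937 ,  0.02786128,  0.99467802, -0.88610602],
       [ 0.        ,  0.        ,  0.        ,  1.        ]])}
```

View pics/top0.png

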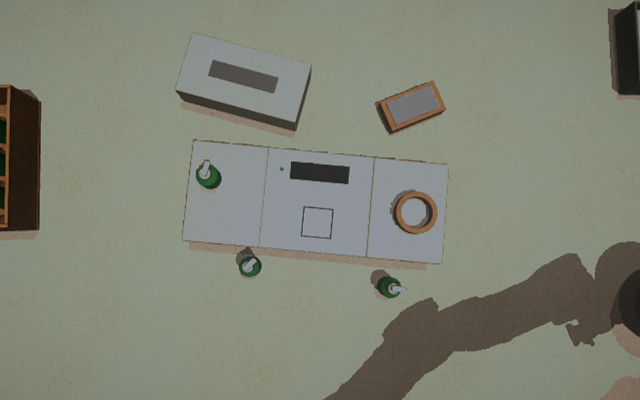

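View pics/scene0.png

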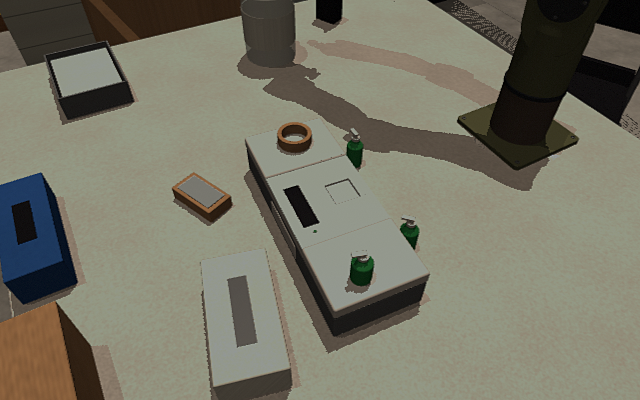

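The top view shows the dispenser with corners near (193,140), (447,164), (441,263) and (183,241). A thin square outline, probably the catch, is centred near (317,222). I'll zoom in and convert to world positions.

```bash
cat > h.py <<'E'
import numpy as np
def load(n):
    return np.load(n+".npz")
def ray(z,u,v):
    f=200/np.tan(np.radians(float(z['fov_y']))/2)
    R=z['world_to_cam'][:3,:3];t=z['world_to_cam'][:3,3]
    d=np.array([(u-z['cx'])/f,-(v-z['cy'])/f,-1.]); return -R.T@t,R.T@d
def at_z(z,u,v,h):
    c,d=ray(z,u,v); return c+d*(h-c[2])/d[2]
def at_d(z,u,v):
    c,d=ray(z,u,v); return c+d*float(z['d'][v,u])
E
python3 - <<'E'
from h import *; import cv2
z=load("top0")
for u,v in [(300,240),(317,222),(345,222),(280,215),(225,220),(380,230),(320,195)]:
    print(u,v,at_d(z,u,v).round(4))
for u,v in [(193,140),(447,164),(441,263),(183,241)]: print(at_z(z,u,v,.088).round(4))
cv2.imwrite("pics/crop.png",cv2.resize(z['p'][130:275,255:385,::-1],None,fx=4,fy=4,interpolation=cv2.INTER_CUBIC))
E
```

```text
300 240 [0.4864 0.0671 0.083 ]
317 222 [0.5167 0.0386 0.0843]
345 222 [ 0.5169 -0.0089  0.0835]
280 215 [0.5285 0.1011 0.0821]
225 220 [0.5194 0.1927 0.0872]
380 230 [ 0.5033 -0.0675  0.0879]
320 195 [0.5626 0.0335 0.084 ]
[0.6551 0.2491 0.088 ]
[ 0.6165 -0.1839  0.088 ]
[ 0.4481 -0.1696  0.088 ]
[0.4842 0.2613 0.088 ]
```

View pics/crop.png

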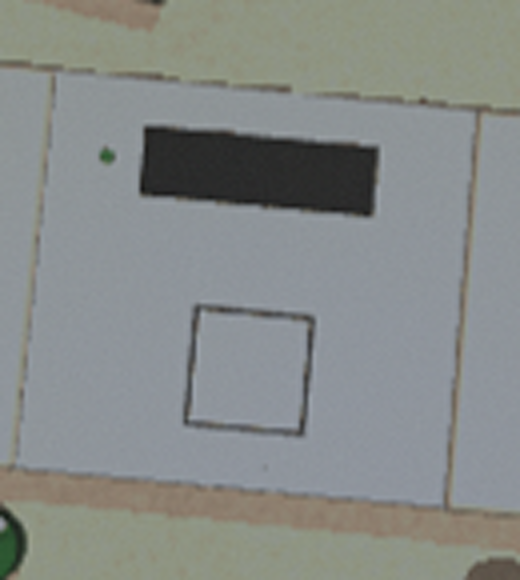

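Run:
```python
from h import *; from station import sensors
from scipy.spatial.transform import Rotation as Ro
z=load("top0")
cs=[np.array(c)/4+[255-.375,130-.375] for c in [(196,306),(315,317),(303,434),(185,423)]]
P=[at_z(z,*c,.085) for c in cs]; print(np.round(P,4)); c=np.mean(P,0); print("centre",c)
s=sensors.observe(); R=Ro.from_rotvec(s['orientation']).as_matrix(); print(R.round(3))
tgt=np.array([c[0],c[1],.150]); d=(tgt-s['ee_pos'])*1000; print(d, "tool",(R.T@d).round(1))
```

```text
[[0.5434 0.0612 0.085 ]
 [0.539  0.0109 0.085 ]
 [0.4895 0.016  0.085 ]
 [0.4941 0.0656 0.085 ]]
centre [0.51650035 0.03844448 0.085     ]
[[-0.001  0.907  0.42 ]
 [ 0.001  0.42  -0.907]
 [-1.    -0.    -0.002]]
[ 254.08827987  605.08032059 -105.55738639] tool [ 106.2  484.9 -442.1]
```

>>> {"op": "play_rows", "data": {
  "series": [
    [0,[0,20,-18],0],
    [0,[0,28,-26],0],
    [0,[0,28,-26],0],
    [0,[0,28,-26],0],
    [0,[0,28,-26],0],
    [0,[0,28,-26],0],
    [0,[0,28,-26],0],
    [0,[0,28,-26],0],
    [0,[0,28,-26],0],
    [0,[0,28,-26],0]
  ],
  "newtons": 60
}}

```text
time: 0.93
ee_pos: [0.4037, -0.2224, 0.2562]
orientation: [0.884, 1.384, -0.884]
wrist_force: [0.3, -0.1, 0.7]
width: 0.0001
```

>>> {"op": "play_rows", "data": {
  "series": [
    [0,[0,28,-26],0],
    [0,[0,28,-26],0],
    [0,[0,28,-26],0],
    [0,[0,28,-26],0],
    [0,[0,28,-26],0],
    [0,[0,28,-26],0],
    [0,[0,10,-10],0],
    [0,[0,0,0],0],
    [0,[0,0,0],0]
  ]
}}

```text
time: 1.68
ee_pos: [0.4951, 0.0018, 0.2559]
orientation: [0.882, 1.385, -0.883]
wrist_force: [-1.0, -1.8, 0.3]
width: -0.0003
```

>>> {"op": "play_rows", "data": {
  "series": [
    [0,[0,0,0],0.105],
    [0,[0,0,0],0.105],
    [0,[0,0,0],0.105],
    [0,[0,0,0],0.105],
    [0,[0,0,0],0.1],
    [0,[0,0,0],0],
    [0,[0,0,0],0]
  ]
}}

```text
time: 2.27
ee_pos: [0.4947, -0.0004, 0.2562]
orientation: [1.271, 1.167, -1.274]
wrist_force: [-0.6, -0.5, -0.3]
width: 0.0003
```

Run:
```python
from h import *; from station import sensors,viewer; import cv2
from scipy.spatial.transform import Rotation as Ro
s=sensors.observe(); R=Ro.from_rotvec(s['orientation']).as_matrix(); print(R.round(3))
d=(np.array([.5165,.0384,.150])-s['ee_pos'])*1000; print(s['ee_pos'],d, "tool",(R.T@d).round(1))
p,_=viewer.camera("wrist"); cv2.imwrite("pics/w1.png",p[:,:,::-1])
```

```text
[[-0.001  0.996 -0.086]
 [-0.001 -0.086 -0.996]
 [-1.    -0.001  0.001]]
[ 4.94674406e-01 -4.34463543e-04  2.56209776e-01] [  21.82559374   38.83446354 -106.20977649] tool [106.1  18.5 -40.7]
```

View pics/w1.png

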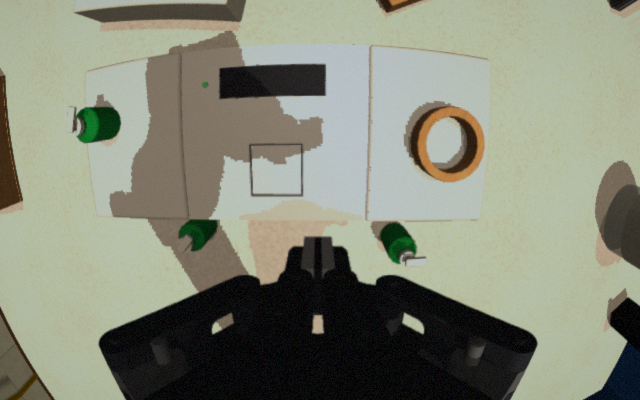

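The wrist picture shows the catch outline centred at about (276,170). The closed fingers are aligned with the dispenser, and both near-side bottles are clear of them. Next I move over the catch and go lower.

>>> {"op": "play_rows", "data": {
  "series": [
    [0,[0,9,-20.5],0],
    [0,[0,9.5,-20],0],
    [0,[30,0,0],0],
    [0,[30,0,0],0],
    [0,[30,0,0],0],
    [0,[25,0,0],0],
    [0,[5,0,0],0],
    [0,[0,0,0],0],
    [0,[0,0,0],0]
  ]
}}

```text
time: 3.07
ee_pos: [0.5177, 0.0397, 0.137]
orientation: [1.273, 1.167, -1.272]
wrist_force: [-0.4, -0.6, 0.8]
width: -0.0002
```

Run:
```python
from station import sensors,viewer; import cv2,numpy as np
s=sensors.observe(); print(s['ee_pos'],s['wrist_force'])
p,_=viewer.camera("wrist"); cv2.imwrite("pics/w2.png",cv2.resize(p[100:300,200:440,::-1],None,fx=3,fy=3))
```

```text
[0.51772157 0.03965232 0.13700464] [-0.40035877 -0.62911121  0.76354605]
```

View pics/w2.png

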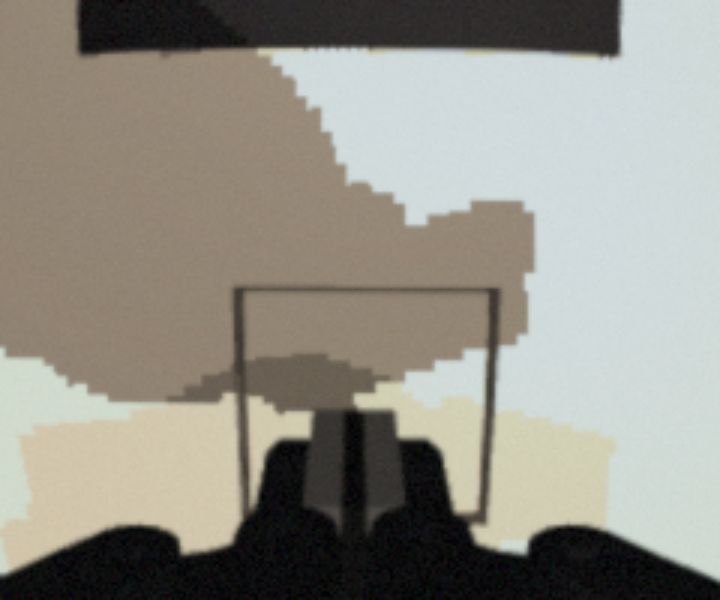

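The fingertips sit over the outline, which spans about 243 to 490 px in the crop with the finger gap at about 355. Now I feel downward.

>>> {"op": "play_rows", "data": {
  "series": [
    [0,[12,0,0],0],
    [0,[8,0,0],0],
    [0,[3,0,0],0],
    [0,[0,0,0],0],
    [0,[0,0,0],0],
    [0,[0,0,0],0]
  ]
}}

```text
time: 3.62
ee_pos: [0.5176, 0.0401, 0.1138]
orientation: [1.273, 1.167, -1.272]
wrist_force: [-0.0, -0.1, -0.3]
width: 0.0
```

>>> {"op": "play_rows", "data": {
  "series": [
    [0,[2,0,0],0],
    [0,[0,0,0],0],
    [0,[0,0,0],0]
  ]
}}

```text
time: 3.87
ee_pos: [0.5173, 0.0401, 0.1113]
orientation: [1.272, 1.167, -1.272]
wrist_force: [0.4, -0.0, 0.1]
width: 0.0001
```

>>> {"op": "play_rows", "data": {
  "series": [
    [0,[2,0,0],0],
    [0,[0,0,0],0],
    [0,[0,0,0],0]
  ]
}}

```text
time: 4.12
ee_pos: [0.5172, 0.0401, 0.1092]
orientation: [1.272, 1.167, -1.273]
wrist_force: [0.2, -0.5, 0.2]
width: 0.0002
```

>>> {"op": "play_rows", "data": {
  "series": [
    [0,[2,0,0],0],
    [0,[0,0,0],0],
    [0,[0,0,0],0]
  ]
}}

```text
time: 4.37
ee_pos: [0.5172, 0.0401, 0.1072]
orientation: [1.272, 1.167, -1.273]
wrist_force: [-0.2, -0.2, -0.1]
width: 0.0003
```

Tip is about 3 mm below the panel surface with almost no force, so it is in the hole. I continue down.

>>> {"op": "play_rows", "data": {
  "series": [
    [0,[2,0,0],0],
    [0,[0,0,0],0],
    [0,[0,0,0],0]
  ]
}}

```text
time: 4.62
ee_pos: [0.5172, 0.0401, 0.1052]
orientation: [1.272, 1.167, -1.272]
wrist_force: [0.2, 0.7, 1.5]
width: -0.0003
```

>>> {"op": "play_rows", "data": {
  "series": [
    [0,[2,0,0],0],
    [0,[0,0,0],0],
    [0,[0,0,0],0]
  ]
}}

```text
time: 4.87
ee_pos: [0.5172, 0.04, 0.1031]
orientation: [1.272, 1.167, -1.272]
wrist_force: [-0.4, 0.4, 0.9]
width: 0.0002
```

>>> {"op": "play_rows", "data": {
  "series": [
    [0,[2,0,0],0],
    [0,[0,0,0],0],
    [0,[0,0,0],0]
  ]
}}

```text
time: 5.12
ee_pos: [0.5172, 0.0401, 0.1011]
orientation: [1.272, 1.167, -1.273]
wrist_force: [-0.2, -0.6, -0.2]
width: 0.0
```

>>> {"op": "play_rows", "data": {
  "series": [
    [0,[2,0,0],0],
    [0,[0,0,0],0]
  ]
}}

```text
time: 5.28
ee_pos: [0.5173, 0.0401, 0.1]
orientation: [1.273, 1.167, -1.272]
wrist_force: [-1.2, -0.1, 12.4]
width: -0.0001
```

>>> {"op": "play_rows", "data": {
  "series": [
    [0,[2,0,0],0],
    [0,[0,0,0],0]
  ]
}}

```text
time: 5.45
ee_pos: [0.5173, 0.0401, 0.0998]
orientation: [1.273, 1.166, -1.271]
wrist_force: [-5.6, -0.2, 29.3]
width: -0.0001
```

Run:
```python
from station import sensors,viewer; import cv2,numpy as np
s=sensors.observe(); print(s['ee_pos'],s['wrist_force'])
p,_=viewer.camera("wrist"); cv2.imwrite("pics/w3.png",cv2.resize(p[100:300,200:440,::-1],None,fx=3,fy=3))
p,_=viewer.camera("scene"); cv2.imwrite("pics/s3.png",cv2.resize(p[100:350,200:450,::-1],None,fx=2.4,fy=2.4))
```

```text
[0.51733484 0.04007014 0.09981705] [-5.59669775 -0.17852421 29.31492536]
```

View pics/s3.png

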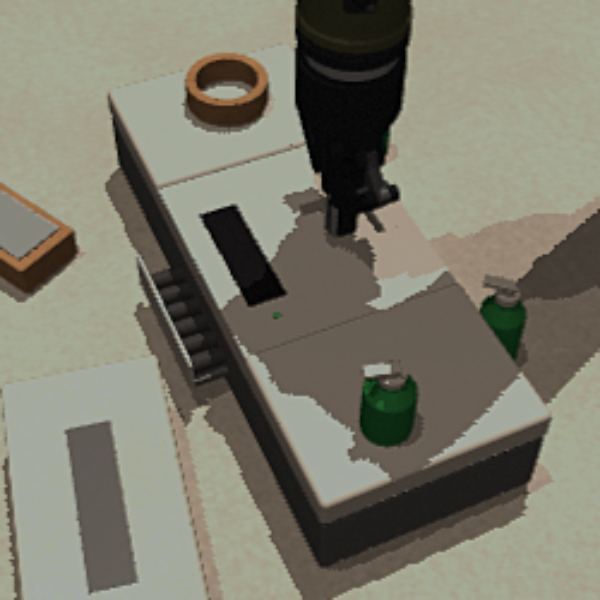

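View pics/w3.png

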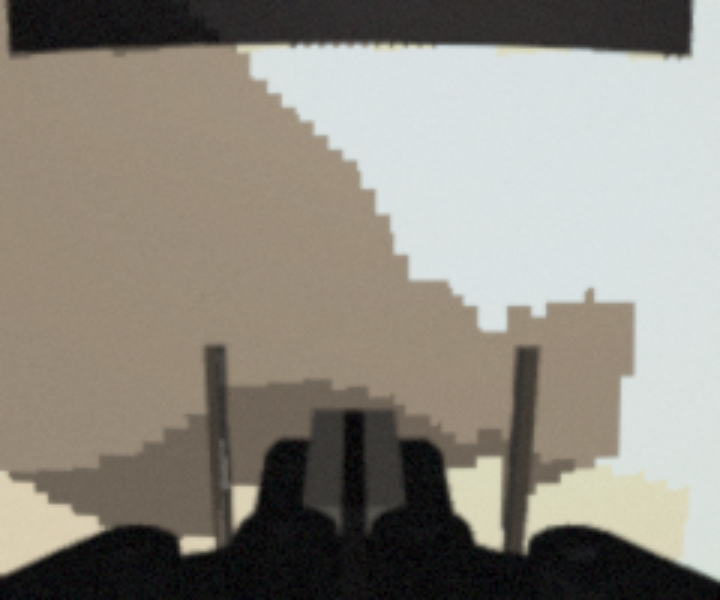

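The hard stop shows at TCP z = 0.0998 with 29 N. The tray stands out with the batteries visible at about (185,320) in the crop, and the bottles and tape look undisturbed. I retract straight up.

>>> {"op": "play_rows", "data": {
  "series": [
    [0,[-4,0,0],0],
    [0,[-10,0,0],0],
    [0,[-25,0,0],0],
    [0,[-30,0,0],0],
    [0,[-30,0,0],0],
    [0,[-30,0,0],0],
    [0,[-25,0,0],0],
    [0,[-10,0,0],0],
    [0,[0,0,0],0],
    [0,[0,0,0],0]
  ]
}}

```text
time: 6.38
ee_pos: [0.5173, 0.0401, 0.2615]
orientation: [1.273, 1.167, -1.272]
wrist_force: [0.0, -0.2, -0.5]
width: -0.0001
```

>>> {"op": "play_rows", "data": {
  "series": [
    [0,[0,-20,25],0],
    [0,[0,-20,30],0],
    [0,[0,-20,30],0],
    [0,[0,-20,30],0],
    [0,[0,-15,30],0],
    [0,[0,0,30],0],
    [0,[0,0,20],0],
    [0,[0,0,0],0],
    [0,[0,0,0],0],
    [0,[0,0,0],0]
  ]
}}

```text
time: 7.22
ee_pos: [0.4054, -0.1451, 0.2604]
orientation: [1.272, 1.17, -1.273]
wrist_force: [-0.3, -0.1, 0.3]
width: 0.0003
```

Run:
```python
from station import sensors,viewer; import cv2,numpy as np
s=sensors.observe(); print(s['time'],s['ee_pos'],s['wrist_force'])
a,_=viewer.camera("top"); b,_=viewer.camera("scene")
cv2.imwrite("pics/t4.png",a[:,:,::-1]); cv2.imwrite("pics/s4.png",b[:,:,::-1])
```

```text
7.2167 [ 0.40541257 -0.14506762  0.26040366] [-0.34549626 -0.07971955  0.28608831]
```

View pics/t4.png

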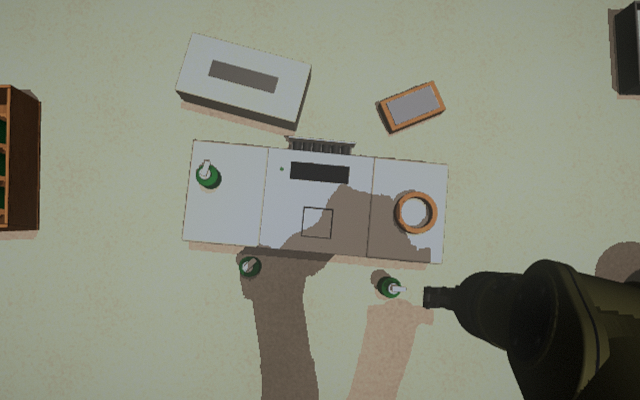

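View pics/s4.png

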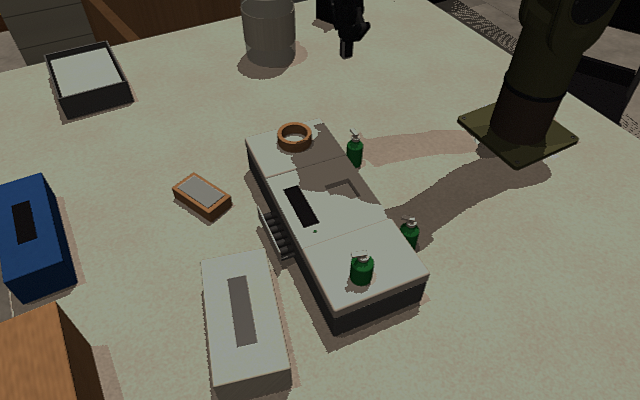

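The catch is sunk at (317,222) and the tray is out at (322,146). All four loose objects are at the same pixels as at the start, and the arm is clear.

```bash
python3 -c "
from station import close_job
print(close_job())"
```

```text
the job is handed in; nothing more can be done
None
```

The catch is pressed home, the battery tray is out at the far side, and the job was handed in at about 7.3 s of the 48 s allowed.

- **Finding the catch:** I located its outline in the top camera at about x 0.517, y 0.038 m. I aligned the closed fingertips with the dispenser and went straight down there, so I did not feel along the rest of the panel.
- **Pressing:** I went down in 2 mm steps. The hard stop came with the tip about 10 mm below the panel surface (TCP z 0.0998 m), where the wrist force reached 29 N. That agrees with the 8 mm of full travel. The steady 4 N resistance did not show clearly, because the readings between steps were only 0 to 1.5 N.
- **Last checks:** The final pictures show the catch sunk and the tray still out after the hand left. The three bottles and the tape are at the same pixels as at the start. The wrist force is about zero with the arm clear. I judged the tray's travel by eye and did not measure it. No check failed.

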